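# Line up the bench containers by height

### The job

Line up the solder spool, the cream pot, the red glue bottle and the white green-capped bottle that stand at the front right of the bench on the aluminium strip in order of height, one standing centred on each black pad: the shortest on the pad at the red tag, the tallest on the pad at the blue tag. Keep them upright, set each one down rather than letting it drop, and leave the charcoal block, tweezers and blue pliers where they are.

Things in the scene. Friction and masses are not known exactly. Their poses are not given: they have to be found in the camera images.
- solder_spool: Black spool of white wire standing on its flange at the front right, loose (a like thing at the back is not meant); both flanges 43 mm diameter (z 0 to 4 and 22 to 26 mm), 26 mm tall. Origin: centre of the underside, z up. 
- cream_pot: Cream-coloured round pot with lid, 33 mm diameter, 34 mm tall, standing loose. Origin: centre of the underside, z up. 
- glue_bottle: Red drop bottle, loose; round body 27 mm diameter up to 40 mm height, then a narrow nozzle; 60 mm tall in all. Origin: centre of the underside, z up. 
- pickle_bottle: White bottle with green cap, loose, at the front right (another one fixed at the back of the bench is not meant); round body 43 mm diameter up to about 50 mm height, cap 31 mm diameter from 62 mm up; 81 mm tall in all. Origin: centre of the underside, z up. 
- row_board: Flat aluminium strip fixed to the bench, 8 mm thick, 256 mm along its y, reaching from x = -35 to x = +58 mm. Origin: on its underside, below the middle of the row of pads; its top face is at z = 8 mm. Four flush black rubber pads, 42 mm diameter, lie along its y axis at y = -99, -33, +33 and +99 mm (x = 0). Its place and yaw vary.
- red_tag: Flat red tag, 24 x 34 x 2 mm, fixed on the strip behind one of the two end pads, at x = 42, y = +99 or -99 mm in the strip's frame (it varies). Marks the end pad for the shortest container. Origin: centre of its underside, on the strip's top face.
- blue_tag: Flat blue tag, 24 x 34 x 2 mm, fixed on the strip behind the other end pad, at x = 42 mm. Marks the end pad for the tallest container. Origin: centre of its underside.
- charcoal_block: Black block, 40 x 52 x 24 mm, loose bystander: leave alone. Origin: centre of the underside. Above it the round head of a magnifier lamp hangs over the bench at z = 0.38 to 0.47 m (centre x = 0.744, y = -0.125, radius 118 mm): swing the arm across close in.
- tweezers_a: Steel tweezers, 14 x 150 x 10 mm, lying along their y axis, loose bystander: leave alone. Origin: centre of the underside.
- pliers_blue: Pliers with blue handles, 53 x 150 x 10 mm, lying along their y axis, loose bystander: leave alone. Origin: centre of the underside.
Mind the look-alikes: they are no part of the job. Of the things shaped like the glue_bottle, the red one is meant.

How it is judged:
By the outcome, as a careful person would: the job done as asked, in the order asked, and still so for the second after the job is handed in, with the robot touching nothing.
It also fails if it takes over 118 s, if anything falls off the work surface, if the arm or the gripper's body presses on something with over 40 N, if the wrist force passes 120 N, or if a joint passes its speed limit or range.

### The arm

A 6-joint arm with a two-finger parallel gripper is mounted at the origin on a cart in front of the work surface, level with it; the furniture and walls round the work are solid. World frame = base frame: x ahead of the robot, y to its left, z up, the work surface at z = 0. Lengths are in m, angles in rad, forces in N, time in s.
With the tool pointing down it reaches from about 0.35 to 0.85 m from the base axis. Payload 8.1 kg.
Tool frame: the origin (TCP) lies at the very end of the fingers, on their centre line; the grasp point (between the pads) lies 19 mm behind it; z points along the fingers, y is the line along which they close (so a half turn about z gives the same grasp; the last joint's range is limited). The gripper opens to 93 mm and grips with 3 to 60 N. Pads are 15 mm wide; open, the fingers measure 128 mm over their backs; the gripper's body (75 mm by 188 mm) begins 65 mm behind the grasp point.
Start: joints at [1.224, 0.13, 1.488, -0, 1.523, -0.085], TCP at [0.155, 0.58, 0.219] pointing down, gripper open.
Joint ranges: [-2.96, 2.96], [-0.89, 2.26], [0.02, 2.5], [-1.34, 4.48], [0, 2.73], [-2.66, 2.66]. Speed limits (rad/s): [2.39, 2.39, 2.79, 3.14, 3.14, 3.14].

### API

Orientations are given as a rotation vector (axis times angle).
In Python, from plant import monitor, eyes, ticket gives the robot as it stands.
- The arm moves only by the tool arm_command, never from a script. Its argument "deltas" is a list that holds one entry, the list of rows, each a list of 6 numbers: the shift along the world's x, y, z in cm, then the turn, a rotation vector about the world's x, y, z in degrees. In form: [[[tx, ty, tz, rx, ry, rz], ...]]. A call has 1 to 12 rows; each row shifts and turns the commanded pose from where the row before left it; what a row does not reach is not made up. A row lasts 1/12 s, in which the tool goes at most 41.7 mm and 7.16 degrees, less where a joint would pass 70% of its speed; a pose out of reach is approached as far as the arm can. A call is refused whole if a number of a shift passes 4.17 or a number of a turn 7.16, either way. A call with a gripper value outside its range is refused whole. "gripper" is the opening, from -1 (shut) to 1 (fully open), set as the call begins (left out, the last holds). The fingers move at their own pace and stop on an object; "squeeze" is the grip in N (left out, the last holds). Time passes only in rows, so rows that do not move let the fingers close. It gives the time, the measured TCP pose, the force, the opening and the grip force at its end, in the units of the state.
- monitor.read_state(): the state, without advancing time (a new reading comes with each control period).
- eyes.read_camera(name): name is "scene" or "side" or "wrist"; returns the picture (400x640x3 uint8, blue, green, red); there is no depth.
- eyes.camera_model(name): a dict with "fx", "fy", "cx", "cy" (pixels), "rvec" (rotation vector, rad) and "tvec" (3), from world to camera coordinates, as OpenCV has them. Camera axes: x right, y down, z forward; pixel columns grow to the right and rows downward; lengths in m; the calibration is good to about 2 mm. The wrist camera is an equidistant fisheye: a pixel r from the principal point sees the ray r / f radians off the axis. A picture is of the moment at which its call begins: read the wrist's pose just before it. camera_model takes no time and is no camera call; for the wrist camera it gives the pose at the moment of the call.
- ticket.close_job(): hands the job in; it is judged then, once.
The state is a dict: "t": time; "q": joint angles; "dq": joint speeds; "joint_torque": joint torques, N m; "tool_pos": TCP position; "orientation": TCP orientation; "force": force on the tool from outside, world axes, zero at the start; "wrist_torque": the same for the moment, N m; "opening": finger opening in m; "gripper_force": force on a finger pad.
Only numpy, scipy, OpenCV 4.12 (cv2) and the standard library are available. Lean on these libraries where they do the work, as an engineer would, in place of code of your own. Each camera call takes 0.05 s, during which the arm holds its last target. There are 200 camera calls.

## Working session

There is one attempt and no reset: what is moved stays moved. The work goes in short steps, Python scripts to look and compute and a tool call to move; the robot and the scene stay as the last step left them, time stands still between calls to the robot, and variables do not carry over. Pictures are saved under pics/ and viewed, at most 14 in all, crops included, and the job is handed in when it is done.

Besides the shell and the picture viewer there is one more tool, called after ">>>" as name(argument=value, ...) on one line, values as JSON. arm_command: Moves the arm, as the interface text tells. Its arguments: {"type":"object","properties":{"deltas":{"type":"array"},"gripper":{"type":"number"},"squeeze":{"type":"number"}},"required":["deltas"]}

```bash
ls; mkdir -p pics; cat > h.py <<'E'
import numpy as np, cv2
from plant import monitor, eyes, ticket
def snap(n,f):
    m=eyes.camera_model(n); im=eyes.read_camera(n); cv2.imwrite(f'pics/{f}.png',im); np.save(f'pics/{f}.npy',m,allow_pickle=True); return im,m
def ray(m,u,v,fish=False):
    R=cv2.Rodrigues(np.array(m['rvec'],float))[0]; t=np.array(m['tvec'],float)
    x=(u-m['cx'])/m['fx']; y=(v-m['cy'])/m['fy']
    if fish:
        r=np.hypot(x,y); s=np.sin(r)/r if r>1e-9 else 1; d=np.array([x*s,y*s,np.cos(r)])
    else: d=np.array([x,y,1.])
    return -R.T@t, R.T@(d/np.linalg.norm(d))
def plane(m,u,v,z,fish=False):
    c,d=ray(m,u,v,fish); return c+d*(z-c[2])/d[2]
def proj(m,p):
    return cv2.projectPoints(np.array([p],float),np.array(m['rvec'],float),np.array(m['tvec'],float),np.array([[m['fx'],0,m['cx']],[0,m['fy'],m['cy']],[0,0,1.]]),None)[0].ravel()
def tri(rs):
    A=0;b=0
    for c,d in rs:
        P=np.eye(3)-np.outer(d,d);A=A+P;b=b+P@c
    p=np.linalg.solve(A,b); return p,[np.linalg.norm((np.eye(3)-np.outer(d,d))@(p-c)) for c,d in rs]
E
python3 - <<'E'
from h import *
for n in ('scene','side'):
    im,m=snap(n,n+'0'); print(n,{k:np.round(v,3).tolist() for k,v in m.items()}); c,d=ray(m,320,200);print(c,d)
print(monitor.read_state())
E
```

```text
pics
scene {'fx': 403.833, 'fy': 403.833, 'cx': 312.347, 'cy': 203.027, 'rvec': [1.972, -1.041, 0.568], 'tvec': [-0.423, 0.262, 0.698]}
[-0.12472156 -0.58099914  0.61804209] [ 0.70360976  0.43874346 -0.55896107]
side {'fx': 368.675, 'fy': 368.675, 'cx': 320.5, 'cy': 202.824, 'rvec': [0.144, 2.801, -1.301], 'tvec': [0.588, 0.074, 0.883]}
[0.65478897 0.56144545 0.62290911] [-0.0833985  -0.76456927 -0.63912324]
{'t': 0.1, 'q': array([ 1.22357684e+00,  1.31061773e-01,  1.48915233e+00,  1.42527603e-05,
        1.52298794e+00, -8.53974704e-02]), 'dq': array([ 0.00058951,  0.00105477, -0.00162154, -0.00048568, -0.00032796,
       -0.00185058]), 'joint_torque': array([ 1.13695321e-03, -5.61338925e+01, -4.93094623e+01,  7.72024132e-02,
        2.91555509e-02, -2.38509926e-05]), 'tool_pos': array([0.15510599, 0.57908897, 0.21771651]), 'orientation': array([-4.10049416e-01, -3.11435391e+00,  2.46402877e-03]), 'force': array([-0.41189042, -0.41312659, -0.13236228]), 'wrist_torque': array([ 0.02381957,  0.00434309, -0.01961009]), 'gripper_force': 0.0, 'opening': 0.09291528136726615}
```

View pics/scene0.png

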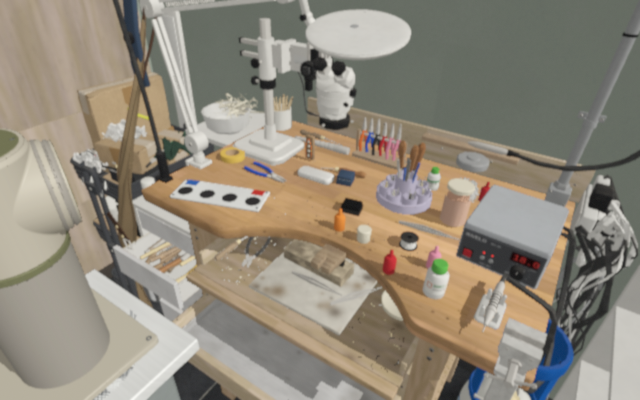

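View pics/side0.png

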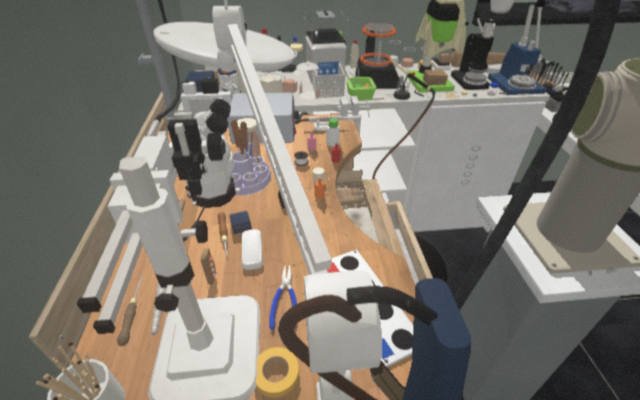

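The scene picture shows the strip at (220,195), with the blue tag at its left end (182,184) and the red tag at its right end (258,193).

Candidates, each with its scene pixel:
- **Red bottle:** red (390,263), orange (340,220), pink (433,257), and a red one at the back (486,190). I choose (390,263).
- **White bottle with green cap:** front (436,280), back (434,178). I choose the front one.
- **Spool:** (409,242). The grey coil at the back, (472,160), is the look-alike.
- **Pot:** (364,234). The jar at (460,200) is not meant.

I'll check these in one close crop.

```bash
python3 - <<'E'
import cv2,numpy as np
a=cv2.imread('pics/scene0.png')
c1=cv2.resize(a[195:305,320:470],None,fx=5,fy=5,interpolation=cv2.INTER_CUBIC)
cv2.imwrite('pics/c1.png',c1)
c2=cv2.resize(a[165:225,155:285],None,fx=6,fy=6,interpolation=cv2.INTER_CUBIC)
cv2.imwrite('pics/c2.png',c2)
E
```

```text
(no output)
```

View pics/c1.png

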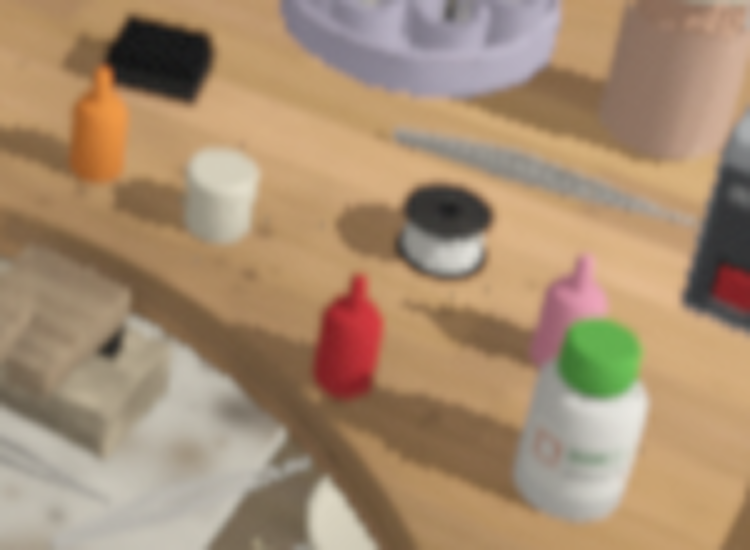

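View pics/c2.png

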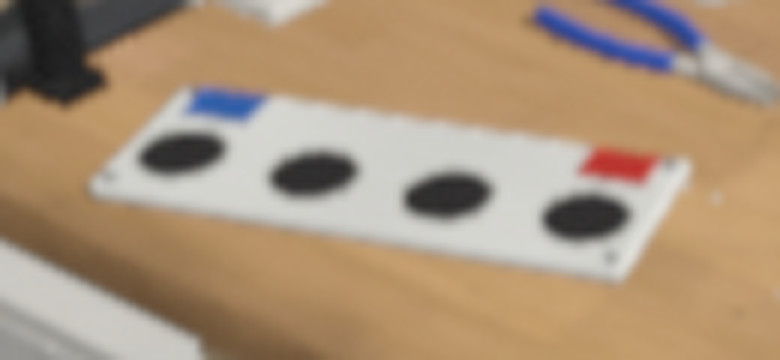

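The close crop confirms the choice: red bottle (390,265), front white bottle with green cap (438,283), spool (409,242), cream pot (364,234). The second crop shows the four pads with the blue tag at the left end and the red tag at the right end. Next I get coarse positions.

```bash
cat >> h.py <<'E'
def blobs(mask,off=(0,0),amin=15):
    n,l,s,c=cv2.connectedComponentsWithStats(mask.astype(np.uint8)); return [(s[i][4],c[i]+off,s[i][:4]+np.array([*off,0,0])) for i in range(1,n) if s[i][4]>=amin]
E
python3 - <<'E'
from h import *
np.set_printoptions(precision=4,suppress=True)
m=np.load('pics/scene0.npy',allow_pickle=True).item(); im=cv2.imread('pics/scene0.png')
ms=np.load('pics/side0.npy',allow_pickle=True).item(); si=cv2.imread('pics/side0.png')
sub=im[170:222,165:275]; 
print('pads'); 
for a,c,b in blobs(sub.max(2)<85,(165,170),40): print(a,c,b,plane(m,*c,.008))
def hsv(i): return cv2.cvtColor(i,cv2.COLOR_BGR2HSV)
def red(h): return ((h[...,0]<6)|(h[...,0]>172))&(h[...,1]>140)&(h[...,2]>70)
def green(h): return (h[...,0]>45)&(h[...,0]<80)&(h[...,1]>110)
for nm,i,mm,(x0,y0,x1,y1) in (('scene',im,m,(165,165,470,305)),('side',si,ms,(290,110,420,370))):
    h=hsv(i[y0:y1,x0:x1])
    for k,mk in (('red',red(h)),('green',green(h)),('blue',(h[...,0]>100)&(h[...,0]<125)&(h[...,1]>150)&(h[...,2]>80))):
        for a,c,b in blobs(mk,(x0,y0),12): print(nm,k,a,c,b,plane(mm,*c,.01))
# coarse base points in scene (bottom centre)
for k,u,v,z in (('spool top',409.5,236.5,.026),('pot top',364.5,228,.034),('glue base',388.5,270,.0),('cap top',440.5,264,.081)):
    p=plane(m,u,v,z); print(k,p,'side px',proj(ms,p))
E
```

```text
pads
71 [167.9296 174.5775] [165 170  11  12] [0.497  0.3367 0.008 ]
52 [184.7308 189.9423] [179 188  13   5] [0.4682 0.2322 0.008 ]
59 [206.7288 193.5593] [201 191  13   6] [0.4902 0.1692 0.008 ]
60 [229.0333 197.2333] [223 195  13   6] [0.512  0.1068 0.008 ]
62 [252.129  200.6774] [246 198  13   6] [0.5353 0.0449 0.008 ]
scene red 36 [257.8889 191.9167] [253 190  11   5] [0.5751 0.0583 0.01  ]
scene red 49 [466.2857 251.7551] [463 248   7   9] [ 0.6563 -0.4921  0.01  ]
scene red 230 [389.2261 263.4957] [383 250  13  25] [ 0.5193 -0.3636  0.01  ]
scene green 32 [435.     169.7188] [432 167   7   6] [ 0.9824 -0.301   0.01  ]
scene green 181 [439.5414 266.0994] [432 259  16  15] [ 0.5748 -0.4578  0.01  ]
scene blue 17 [265.0588 167.7647] [259 165  12   7] [0.6912 0.1282 0.01  ]
scene blue 24 [254.7083 171.6667] [246 168  20   8] [0.655  0.1382 0.01  ]
scene blue 18 [191.7778 181.9444] [188 181   9   3] [0.5066 0.2458 0.01  ]
side red 104 [335.5865 154.0192] [332 146   8  16] [ 0.5044 -0.3859  0.01  ]
side red 36 [332.5556 268.2778] [328 264  10   8] [0.5719 0.0572 0.01  ]
side green 46 [333.     122.3478] [330 119   7   8] [ 0.4857 -0.5876  0.01  ]
side blue 38 [292.5526 296.8947] [290 290   6  15] [0.6601 0.1211 0.01  ]
side blue 89 [385.6966 349.5281] [383 340   9  17] [0.503  0.2476 0.01  ]
spool top [ 0.6134 -0.3692  0.026 ] side px [300.1904 154.3985]
pot top [ 0.5721 -0.2724  0.034 ] side px [317.2374 170.1438]
glue base [ 0.51   -0.3676  0.    ] side px [334.4869 160.1769]
cap top [ 0.5    -0.4717  0.081 ] side px [333.9795 119.6363]
```

>>> arm_command(deltas=[[[1.6,-3.6,0.5,0,0,0],[1.6,-3.6,0.5,0,0,0],[1.6,-3.6,0.5,0,0,0],[1.6,-3.6,0.5,0,0,0],[1.6,-3.6,0.5,0,0,0],[1.6,-3.6,0.5,0,0,0],[2.1,-3.4,0,0,0,-6.9],[2.1,-3.4,0,0,0,-6.9],[2.1,-3.4,0,0,0,-6.9],[2.1,-3.4,0,0,0,-6.9],[2.1,-3.4,0,0,0,-6.9],[2.1,-3.4,0,0,0,-6.9]]], gripper=1)

```text
t: 1.1
tool_pos: [0.3776, 0.1577, 0.2485]
orientation: [1.492, 2.764, 0.0]
force: [1.0, 0.3, -0.7]
opening: 0.0928
gripper_force: 0.0
```

```bash
python3 - <<'E'
from h import *
im,m=snap('wrist','w1'); print(m, ray(m,320,200,True))
s=monitor.read_state(); print(s['t'],s['tool_pos'],s['orientation'],s['q'])
E
```

```text
{'fx': 309.70691628693146, 'fy': 309.70691628693146, 'cx': 326.1157356480048, 'cy': 195.40784055247974, 'rvec': array([-2.77807041, -0.82870728, -0.10489078]), 'tvec': array([-0.40308838, -0.10963906,  0.40065241])} (array([0.34076153, 0.21528814, 0.4153985 ]), array([ 0.12764856, -0.23065274, -0.96462695]))
1.15 [0.38092791 0.1517172  0.24837046] [ 1.51117541  2.75040626 -0.00384197] [ 0.25763371 -0.41640813  1.9299565  -0.00410751  1.62728339 -0.3085741 ]
```

View pics/w1.png

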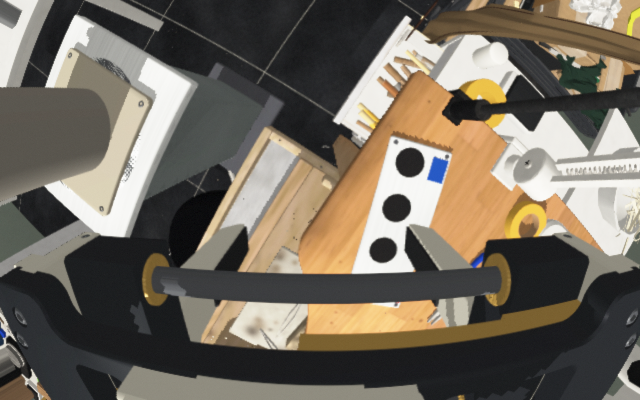

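The wrist picture shows three pads at (410,162), (397,207) and (385,250), and the blue tag at (437,170). The camera sits on the tool's left side, so I go past the objects to view them.

>>> arm_command(deltas=[[[0.6,-3.9,0,0,0,-6.9],[0.6,-3.9,0,0,0,-6.9],[0.6,-3.9,0,0,0,0],[0.6,-3.9,0,0,0,0],[0.6,-3.9,0,0,0,0],[0.6,-3.9,0,0,0,0],[0.6,-3.9,0,0,0,0],[0.6,-3.9,0,0,0,0],[0.6,-3.9,0,0,0,0],[0.6,-3.9,0,0,0,0],[0.6,-3.9,0,0,0,0],[0.6,-3.9,0,0,0,0]]])

```text
t: 2.15
tool_pos: [0.4491, -0.3101, 0.2481]
orientation: [-1.806, -2.57, -0.0]
force: [1.2, -0.3, 0.7]
opening: 0.0931
gripper_force: 0.0
```

>>> arm_command(deltas=[[[0.4,-3.9,0,0,0,0],[0.4,-3.9,0,0,0,0],[0.4,-3.9,0,0,0,0],[0,0,0,0,0,0],[0,0,0,0,0,0],[0,0,0,0,0,0]]])

```text
t: 2.65
tool_pos: [0.4612, -0.4248, 0.2478]
orientation: [-1.805, -2.569, -0.001]
force: [0.0, 0.7, 0.9]
opening: 0.0931
gripper_force: 0.0
```

```bash
python3 - <<'E'
from h import *
im,m=snap('wrist','w2'); print(m)
s=monitor.read_state(); print(s['t'],s['tool_pos'],s['orientation'],s['q'])
E
```

```text
{'fx': 309.70691628693146, 'fy': 309.70691628693146, 'cx': 326.1157356480048, 'cy': 195.40784055247974, 'rvec': array([-2.85212401, -0.49669567, -0.06124522]), 'tvec': array([-0.29111044, -0.57475734,  0.28181259])}
2.7 [ 0.4614635  -0.42436452  0.24851294] [-1.80510561e+00 -2.57053887e+00 -8.15440839e-04] [-8.25536440e-01  1.93312135e-01  1.36440167e+00  3.88626159e-04
  1.58453750e+00 -1.17188751e+00]
```

View pics/w2.png

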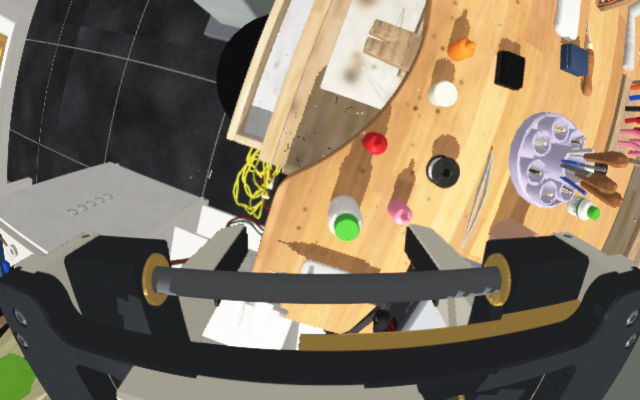

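>>> arm_command(deltas=[[[0.6,-4,0,0,0,0],[0.6,-4,0,0,0,0],[0,0,0,0,0,0],[0,0,0,0,0,0],[0,0,0,0,0,0]]])

```text
t: 3.12
tool_pos: [0.4738, -0.5042, 0.2492]
orientation: [1.805, 2.571, 0.001]
force: [0.4, 0.4, -0.3]
opening: 0.093
gripper_force: 0.0
```

```bash
python3 - <<'E'
from h import *
im,m=snap('wrist','w3'); print(m)
s=monitor.read_state(); print(s['t'],s['tool_pos'],s['orientation'],s['q'])
E
```

```text
{'fx': 309.70691628693146, 'fy': 309.70691628693146, 'cx': 326.1157356480048, 'cy': 195.40784055247974, 'rvec': array([-2.8502174 , -0.49785818, -0.06300317]), 'tvec': array([-0.2756594 , -0.65202447,  0.26211057])}
3.1667 [ 0.47394902 -0.50402586  0.2499381 ] [1.80377832e+00 2.57052800e+00 3.52031350e-05] [-8.90426156e-01  3.70767048e-01  1.15157712e+00  3.88523754e-04
  1.61797299e+00 -1.23745169e+00]
```

View pics/w3.png

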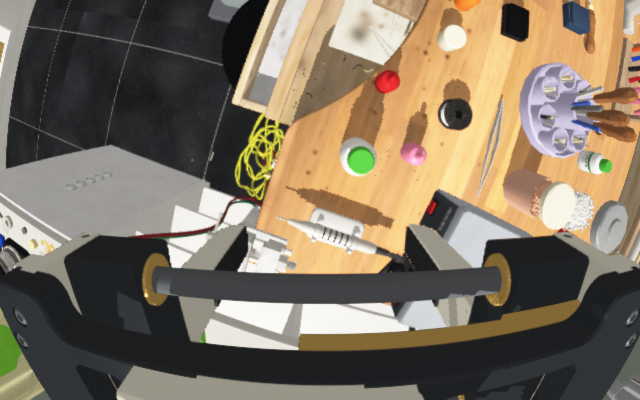

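The objects are clear in both views:

| Object | w2 pixel | w3 pixel |
|---|---|---|
| Pot | (443,93) | (452,38) |
| Spool | (443,171) | (455,114) |
| Red bottle | (375,143) | (387,82) |
| Green cap | (347,226) | (360,160) |
| Pink bottle | (400,210) | (413,155) |

I locate each axis from the symmetry planes of its blob across the views, and each height from the top blobs.

```bash
cat > m.py <<'E'
from h import *
np.set_printoptions(precision=4,suppress=True)
V={n:(cv2.imread(f'pics/{n}.png'),np.load(f'pics/{n}.npy',allow_pickle=True).item(),n[0]=='w') for n in ('scene0','w2','w3')}
F={'red':lambda h:((h[...,0]<6)|(h[...,0]>172))&(h[...,1]>140)&(h[...,2]>60),
 'pink':lambda h:(h[...,0]>155)&(h[...,0]<172)&(h[...,1]>60),
 'green':lambda h:(h[...,0]>45)&(h[...,0]<80)&(h[...,1]>110),
 'cream':lambda h:(h[...,1]<65)&(h[...,2]>130),
 'black':lambda h:(h[...,2]<75)&(h[...,1]<110)}
W={'pot':('cream',{'scene0':(352,220,377,248),'w2':(426,78,462,110),'w3':(434,20,472,56)}),
 'spool':('black',{'scene0':(396,230,422,246),'w2':(422,150,464,192),'w3':(434,94,476,134)}),
 'glue':('red',{'scene0':(378,245,400,280),'w2':(355,125,395,160),'w3':(370,62,408,100)}),
 'pickle':('green',{'scene0':(428,255,455,278),'w2':(325,205,370,245),'w3':(340,140,382,180)}),
 'pink':('pink',{'scene0':(420,240,450,275),'w2':(382,192,418,228),'w3':(395,135,432,170)})}
for k,(f,ws) in W.items():
    N=[];b=[];rs=[]
    for n,(x0,y0,x1,y1) in ws.items():
        im,m,fi=V[n]; h=cv2.cvtColor(im[y0:y1,x0:x1],cv2.COLOR_BGR2HSV)
        bl=max(blobs(F[f](h),(x0,y0),5),key=lambda q:q[0]); c,d=ray(m,*bl[1],fi); 
        nn=np.array([-d[1],d[0]])/np.hypot(*d[:2]); N.append(nn);b.append(nn@c[:2]); rs.append((c,d)); print(k,n,bl)
    N=np.array(N);b=np.array(b); p=np.linalg.lstsq(N,b,rcond=None)[0]
    print('  AXIS',p,'res mm',(N@p-b)*1000,'tri',*tri(rs), 'z at axis',[float((c+d*(np.hypot(*(p-c[:2]))/np.hypot(*d[:2])))[2].round(4)) for c,d in rs])
E
python3 m.py
```

```text
pot scene0 (np.int32(225), array([363.6667, 233.48  ]), array([357, 225,  15,  19]))
pot w2 (np.int32(595), array([442.7765,  93.6739]), array([428,  81,  30,  26]))
pot w3 (np.int32(572), array([451.771 ,  37.7937]), array([438,  25,  29,  26]))
  AXIS [ 0.5705 -0.2727] res mm [-0.1852  0.2636 -0.0867] tri [ 0.5709 -0.2724  0.0184] [np.float64(9.830103805339804e-05), np.float64(0.00031094577063841297), np.float64(0.0002560336743289399)] z at axis [0.0187, 0.0197, 0.0196]
spool scene0 (np.int32(108), array([408.8611, 236.8981]), array([402, 233,  15,   9]))
spool w2 (np.int32(654), array([444.445, 171.026]), array([427, 155,  32,  32]))
spool w3 (np.int32(666), array([456.9444, 113.3273]), array([439,  99,  33,  30]))
  AXIS [ 0.6122 -0.3685] res mm [-0.1863  0.0555  0.1349] tri [ 0.6096 -0.369   0.0269] [np.float64(0.0002629724144109083), np.float64(0.0006990688886878337), np.float64(0.0007056819984558965)] z at axis [0.0252, 0.0203, 0.0205]
glue scene0 (np.int32(230), array([389.2261, 263.4957]), array([383, 250,  13,  25]))
glue w2 (np.int32(422), array([374.5877, 142.7227]), arra
[... 595 characters left out ...]
XIS [ 0.5033 -0.4704] res mm [-0.026  -0.0352  0.0505] tri [ 0.5035 -0.4706  0.0721] [np.float64(0.00023672580714478828), np.float64(0.00011728092947915407), np.float64(0.00015737808664025742)] z at axis [0.0722, 0.073, 0.0746]
pink scene0 (np.int32(7), array([436.    , 254.8571]), array([434, 254,   5,   3]))
pink w2 (np.int32(82), array([398.9024, 215.9634]), array([392, 209,  16,  14]))
pink w3 (np.int32(157), array([414.5032, 156.8726]), array([404, 148,  21,  17]))
  AXIS [ 0.5711 -0.4455] res mm [-0.091  -0.0443  0.1267] tri [ 0.5708 -0.4452  0.0388] [np.float64(0.0004233651178636727), np.float64(0.00144247934212873), np.float64(0.0010455749575981705)] z at axis [0.0391, 0.0341, 0.041]
```

```bash
python3 - <<'E'
from h import *
np.set_printoptions(precision=4,suppress=True)
m=np.load('pics/w3.npy',allow_pickle=True).item()
for n,u,v,z in (('iron tip',280,218,.04),('iron stand',318,210,.04),('psu corner',437,192,.09),('psu c2',408,226,.09),('edge',262,205,0)): print(n,plane(m,u,v,z,True))
m=np.load('pics/w1.npy',allow_pickle=True).item(); im=cv2.imread('pics/w1.png')
for a,c,b in blobs(im[140:270,360:430].max(2)<70,(360,140),200): print(a,c,plane(m,*c,.008,True))
E
```

```text
iron tip [ 0.4383 -0.5787  0.04  ]
iron stand [ 0.4809 -0.5517  0.04  ]
psu corner [ 0.5965 -0.4718  0.09  ]
psu c2 [ 0.5803 -0.5204  0.09  ]
edge [ 0.4067 -0.5839  0.    ]
608 [409.5674 162.1086] [0.4674 0.2291 0.008 ]
557 [396.1939 207.5081] [0.4896 0.1669 0.008 ]
606 [416.2805 252.1419] [0.558  0.1284 0.008 ]
490 [382.6755 249.6694] [0.5116 0.1048 0.008 ]
```

>>> arm_command(deltas=[[[0.59,0.67,0,0,0,7.1],[0.59,0.67,0,0,0,7.1],[0.59,0.67,0,0,0,7.1],[0.59,0.67,0,0,0,7.1],[0.59,0.67,0,0,0,7.1],[0,0,-3.5,0,0,7.1],[0,0,-4,0,0,7.1],[0,0,-3.5,0,0,0],[0,0,0,0,0,0],[0,0,0,0,0,0],[0,0,0,0,0,0]]], gripper=0.3, squeeze=15)

```text
t: 4.08
tool_pos: [0.5039, -0.4721, 0.1423]
orientation: [0.558, 3.088, -0.004]
force: [0.4, -0.7, 0.7]
opening: 0.0604
gripper_force: 0.0
```

>>> arm_command(deltas=[[[-0.05,0.16,-3,0,0,0],[0,0,-3.5,0,0,0],[0,0,-3,0,0,0],[0,0,-2,0,0,0],[0,0,-1.2,0,0,0],[0,0,0,0,0,0],[0,0,0,0,0,0],[0,0,0,0,0,0]]])

```text
t: 4.75
tool_pos: [0.504, -0.4722, 0.0154]
orientation: [0.558, 3.087, -0.005]
force: [-0.1, 0.4, -0.0]
opening: 0.0608
gripper_force: 0.0
```

>>> arm_command(deltas=[[[0,0,0,0,0,0],[0,0,0,0,0,0],[0,0,0,0,0,0],[0,0,0,0,0,0],[0,0,0,0,0,0],[0,0,0,0,0,0]]], gripper=-1)

```text
t: 5.25
tool_pos: [0.5028, -0.471, 0.0129]
orientation: [0.559, 3.09, -0.002]
force: [-1.1, 1.1, 6.3]
opening: 0.0423
gripper_force: 15.0
```

>>> arm_command(deltas=[[[0,0,2,0,0,0],[0,0,3.5,0,0,0],[0,0,4,0,0,0],[-0.5,2,3,0,0,0],[-0.9,3.5,1,0,0,-7.1],[-0.9,3.8,0,0,0,-7.1],[-0.9,3.8,0,0,0,-7.1],[-0.9,3.8,0,0,0,-7.1],[-0.9,3.8,0,0,0,-7.1],[-0.9,3.8,0,0,0,-7.1],[-0.9,3.8,0,0,0,-7.1],[-0.9,3.8,0,0,0,0]]])

```text
t: 6.25
tool_pos: [0.4242, -0.1476, 0.1462]
orientation: [-1.817, -2.562, -0.0]
force: [0.8, 0.5, -1.1]
opening: 0.0422
gripper_force: 15.0
```

>>> arm_command(deltas=[[[-0.4,3.8,0,0,0,0],[0,4,0,0,0,0],[0,4,0,0,0,0],[0,4,0,0,0,0],[0,4,0,0,0,0],[0,4,0,0,0,0],[0,2.5,0,0,0,0],[0,0,0,0,0,0],[0,0,0,0,0,0],[0,0,0,0,0,0],[0,0,0,0,0,0]]])

```text
t: 7.17
tool_pos: [0.4212, 0.1127, 0.1465]
orientation: [-1.808, -2.569, 0.001]
force: [0.3, 0.6, -0.8]
opening: 0.0423
gripper_force: 15.0
```

```bash
python3 - <<'E'
from h import *
im,m=snap('wrist','w4'); snap('scene','scene1')
s=monitor.read_state(); print(s['t'],s['tool_pos'],s['orientation'],s['q'],s['opening'])
E
```

```text
7.2667 [0.42134978 0.11255114 0.14655188] [-1.80890094e+00 -2.56853491e+00  4.19792520e-04] [ 1.43515422e-01 -2.84203138e-01  2.01389051e+00 -1.84539355e-04
  1.41210157e+00 -2.00101153e-01] 0.04212707839627717
```

View pics/w4.png

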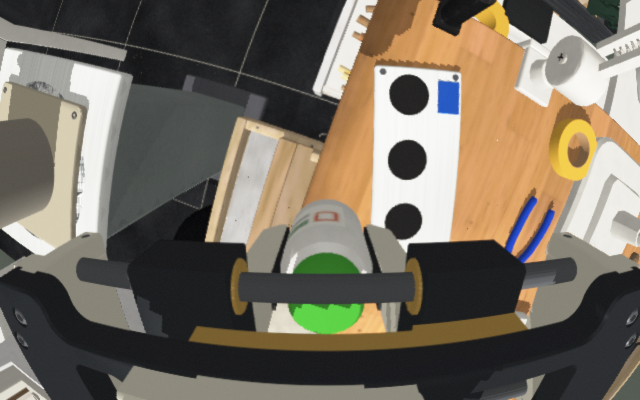

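The pads are clear at (408,95), (407,160) and (404,220), with the blue tag at (449,98). The bottle is held upright.

```bash
python3 - <<'E'
from h import *
np.set_printoptions(precision=4,suppress=True)
def padc(n,win,fish,thr,amin,d0):
    m=np.load(f'pics/{n}.npy',allow_pickle=True).item(); im=cv2.imread(f'pics/{n}.png'); x0,y0,x1,y1=win
    out=[]
    for a,c,b in blobs(im[y0:y1,x0:x1].max(2)<thr,(x0,y0),amin):
        if b[2]>d0 : continue
        out.append((c,ray(m,*c,fish),plane(m,*c,.008,fish))); print(n,a,c,out[-1][2])
    return out
A=padc('w4',(376,66,446,242),True,80,900,50)
B=padc('scene0',(176,170,262,222),False,100,40,20)
for a in A:
    for b in B:
        if np.linalg.norm(a[2]-b[2])<.02: print('tri',*tri([a[1],b[1]]))
m=np.load('pics/w4.npy',allow_pickle=True).item();im=cv2.imread('pics/w4.png')
h=cv2.cvtColor(im,cv2.COLOR_BGR2HSV);g=(h[...,0]>45)&(h[...,0]<80)&(h[...,1]>110); g[:, :260]=0;g[:,400:]=0
for a,c,b in blobs(g,(0,0),200): print('cap',a,c,b)
E
```

```text
w4 1190 [408.6076  94.3387] [0.4674 0.2289 0.008 ]
w4 1146 [406.8534 159.3377] [0.4896 0.1669 0.008 ]
w4 962 [403.4439 220.6507] [0.512  0.1053 0.008 ]
scene0 60 [184.7333 190.2333] [0.4672 0.2311 0.008 ]
scene0 63 [206.746  193.5079] [0.4904 0.1694 0.008 ]
scene0 69 [229.0435 197.2029] [0.5121 0.1069 0.008 ]
scene0 70 [251.9857 200.7571] [0.5348 0.045  0.008 ]
tri [0.4665 0.2291 0.0093] [np.float64(0.0006807512699487755), np.float64(0.0006807512699486645)]
tri [0.4888 0.167  0.0099] [np.float64(0.00024491932572972625), np.float64(0.0002449193257296335)]
tri [0.5113 0.1057 0.0091] [np.float64(0.000290108997526919), np.float64(0.00029010899752673577)]
cap 1007 [325.7527 264.7815] [294 253  65  21]
cap 1740 [325.6609 316.1259] [289 303  74  31]
```

>>> arm_command(deltas=[[[1.15,2.92,0,0,0,0],[1.15,2.92,0,0,0,0],[1.15,2.92,0,0,0,0],[1.15,2.92,0,0,0,0],[0,0,-3,0,0,0],[0,0,-4,0,0,0],[0,0,-3,0,0,0],[0,0,-1.4,0,0,0],[0,0,0,0,0,0],[0,0,0,0,0,0],[0,0,0,0,0,0]]])

```text
t: 8.18
tool_pos: [0.4687, 0.2303, 0.0342]
orientation: [1.807, 2.568, 0.003]
force: [0.1, -0.2, -2.3]
opening: 0.0425
gripper_force: 15.0
```

>>> arm_command(deltas=[[[0,0,-0.2,0,0,0],[0,0,-0.2,0,0,0],[0,0,0,0,0,0],[0,0,0,0,0,0]]])

```text
t: 8.52
tool_pos: [0.4677, 0.2306, 0.0293]
orientation: [1.806, 2.57, 0.001]
force: [0.6, -0.3, -1.0]
opening: 0.0422
gripper_force: 15.0
```

>>> arm_command(deltas=[[[0,-0.1,-0.2,0,0,0],[0,0,-0.2,0,0,0],[0,0,-0.1,0,0,0],[0,0,0,0,0,0],[0,0,0,0,0,0]]])

```text
t: 8.93
tool_pos: [0.4671, 0.2294, 0.0234]
orientation: [-1.806, -2.57, 0.001]
force: [0.0, -0.1, -0.7]
opening: 0.043
gripper_force: 15.0
```

>>> arm_command(deltas=[[[0,0,-0.1,0,0,0],[0,0,0,0,0,0],[0,0,0,0,0,0]]])

```text
t: 9.18
tool_pos: [0.4672, 0.2295, 0.0226]
orientation: [-1.806, -2.57, 0.0]
force: [0.0, 0.1, 0.2]
opening: 0.0424
gripper_force: 15.0
```

>>> arm_command(deltas=[[[0,0,-0.1,0,0,0],[0,0,0,0,0,0],[0,0,0,0,0,0]]])

```text
t: 9.43
tool_pos: [0.4672, 0.2294, 0.0216]
orientation: [-1.806, -2.57, 0.0]
force: [-1.3, -0.7, -1.3]
opening: 0.0423
gripper_force: 15.0
```

>>> arm_command(deltas=[[[0,0,-0.1,0,0,0],[0,0,0,0,0,0],[0,0,0,0,0,0]]])

```text
t: 9.68
tool_pos: [0.4674, 0.2295, 0.0208]
orientation: [1.806, 2.57, 0.0]
force: [-0.1, -0.3, 1.2]
opening: 0.0424
gripper_force: 15.0
```

>>> arm_command(deltas=[[[0,0,-0.1,0,0,0],[0,0,0,0,0,0],[0,0,0,0,0,0]]])

```text
t: 9.93
tool_pos: [0.4675, 0.2296, 0.0208]
orientation: [1.806, 2.57, 0.0]
force: [-5.6, -1.9, 11.7]
opening: 0.0425
gripper_force: 15.0
```

>>> arm_command(deltas=[[[0,0,0.05,0,0,0],[0,0,0,0,0,0],[0,0,0,0,0,0],[0,0,0,0,0,0],[0,0,1,0,0,0],[0,0,2,0,0,0],[0,0,3.5,0,0,0],[0,0,4,0,0,0],[0,0,2,0,0,0]]], gripper=0.3)

```text
t: 10.68
tool_pos: [0.469, 0.2301, 0.1506]
orientation: [1.805, 2.568, 0.007]
force: [1.0, 1.1, -0.3]
opening: 0.0604
gripper_force: 0.0
```

>>> arm_command(deltas=[[[-1.2,-3.2,0,0,0,0],[-1.2,-3.3,0,0,0,0],[-1.2,-3.3,0,0,0,0],[-1.2,-3.3,0,0,0,0],[0,-3.7,0,0,0,0],[0,-3.7,0,0,0,0],[0,-3.7,0,0,0,0],[0,-3.7,0,0,0,0],[0,-3.7,0,0,0,0],[0,-3.7,0,0,0,0]]])

```text
t: 11.52
tool_pos: [0.419, -0.1254, 0.1461]
orientation: [1.806, 2.569, 0.001]
force: [0.2, -0.6, 0.3]
opening: 0.0604
gripper_force: 0.0
```

>>> arm_command(deltas=[[[1.2,-3.5,0,0,0,0],[1.2,-3.5,0,0,0,0],[1.2,-3.5,0,0,0,0],[1.2,-3.5,0,0,0,0],[1.3,-3.5,0,0,0,0],[1.3,-3.5,0,0,0,0],[1.3,-3.5,0,0,0,0],[0,0,0,0,0,0],[0,0,0,0,0,0],[0,0,0,0,0,0]]])

```text
t: 12.35
tool_pos: [0.506, -0.3682, 0.1451]
orientation: [-1.806, -2.569, -0.001]
force: [-0.2, 0.7, -0.1]
opening: 0.0606
gripper_force: 0.0
```

>>> arm_command(deltas=[[[0.1,0,-3,0,0,0],[0,0,-4,0,0,0],[0,0,-3.5,0,0,0],[0,0,-2,0,0,0],[0,0,-1.2,0,0,0],[0,0,0,0,0,0],[0,0,0,0,0,0],[0,0,0,0,0,0]]])

```text
t: 13.02
tool_pos: [0.5088, -0.3694, 0.0109]
orientation: [1.804, 2.568, -0.001]
force: [-0.2, -0.5, 0.9]
opening: 0.0603
gripper_force: 0.0
```

>>> arm_command(deltas=[[[0,0,0,0,0,0],[0,0,0,0,0,0],[0,0,0,0,0,0],[0,0,0,0,0,0],[0,0,0,0,0,0],[0,0,0,0,0,0],[0,0,0,0,0,0],[0,0,0,0,0,0]]], gripper=-1)

```text
t: 13.68
tool_pos: [0.5073, -0.3686, 0.0083]
orientation: [1.806, 2.57, -0.0]
force: [-1.0, 0.4, 2.0]
opening: 0.0265
gripper_force: 15.0
```

>>> arm_command(deltas=[[[0,0,2,0,0,0],[0,0,3.5,0,0,0],[0,0,4,0,0,0],[-0.5,1.5,3,0,0,0],[-1.3,3.8,1,0,0,0],[-1.3,3.8,0,0,0,0],[-1.3,3.8,0,0,0,0],[-1.3,3.8,0,0,0,0],[-1.3,3.8,0,0,0,0],[-1.3,3.8,0,0,0,0],[-0.5,3.8,0,0,0,0],[0,3.8,0,0,0,0]]])

```text
t: 14.68
tool_pos: [0.4179, -0.048, 0.143]
orientation: [1.808, 2.569, -0.0]
force: [0.1, 0.3, 0.3]
opening: 0.0263
gripper_force: 15.0
```

>>> arm_command(deltas=[[[0,3.8,0,0,0,0],[0,3.8,0,0,0,0],[0,3.8,0,0,0,0],[0,3.8,0,0,0,0],[0,1.5,0,0,0,0],[1.8,1.7,0,0,0,0],[2.6,2.6,0,0,0,0],[2.6,2.6,0,0,0,0],[0,0,0,0,0,0],[0,0,0,0,0,0],[0,0,0,0,0,0]]])

```text
t: 15.6
tool_pos: [0.4886, 0.1863, 0.1425]
orientation: [-1.805, -2.57, 0.002]
force: [-0.0, -0.6, 0.5]
opening: 0.0262
gripper_force: 15.0
```

>>> arm_command(deltas=[[[0.1,-1.8,0,0,0,0],[0,0,0,0,0,0],[0,0,-3,0,0,0],[0,0,-4,0,0,0],[0,0,-3,0,0,0],[0,0,-1.6,0,0,0],[0,0,-0.3,0,0,0],[0,0,0,0,0,0],[0,0,0,0,0,0],[0,0,0,0,0,0]]])

```text
t: 16.43
tool_pos: [0.492, 0.1688, 0.0265]
orientation: [1.805, 2.568, 0.005]
force: [0.5, 0.3, 0.7]
opening: 0.0266
gripper_force: 15.0
```

>>> arm_command(deltas=[[[0,0,-0.2,0,0,0],[0,0,0,0,0,0],[0,0,0,0,0,0]]])

```text
t: 16.68
tool_pos: [0.4908, 0.1686, 0.0229]
orientation: [1.806, 2.57, 0.002]
force: [0.2, -0.6, -0.3]
opening: 0.0265
gripper_force: 15.0
```

Still settling; I continue down toward z ≈ 0.0165.

>>> arm_command(deltas=[[[-0.1,-0.1,-0.2,0,0,0],[0,0,-0.1,0,0,0],[0,0,0,0,0,0],[0,0,0,0,0,0]]])

```text
t: 17.02
tool_pos: [0.489, 0.1674, 0.0189]
orientation: [-1.806, -2.57, 0.001]
force: [-0.8, -0.5, -0.7]
opening: 0.0264
gripper_force: 15.0
```

>>> arm_command(deltas=[[[0,0,-0.1,0,0,0],[0,0,0,0,0,0],[0,0,0,0,0,0]]])

```text
t: 17.27
tool_pos: [0.4892, 0.1674, 0.018]
orientation: [-1.806, -2.57, 0.0]
force: [-0.8, 0.5, -0.3]
opening: 0.0263
gripper_force: 15.0
```

>>> arm_command(deltas=[[[0.05,0,-0.1,0,0,0],[0,0,0,0,0,0],[0,0,0,0,0,0]]])

```text
t: 17.52
tool_pos: [0.4898, 0.1675, 0.0171]
orientation: [-1.806, -2.57, 0.0]
force: [-0.2, -0.8, -1.5]
opening: 0.0268
gripper_force: 15.0
```

>>> arm_command(deltas=[[[0,0,-0.07,0,0,0],[0,0,0,0,0,0],[0,0,0,0,0,0]]])

```text
t: 17.77
tool_pos: [0.4898, 0.1675, 0.0164]
orientation: [-1.806, -2.57, 0.0]
force: [0.8, -0.3, -0.9]
opening: 0.0263
gripper_force: 15.0
```

>>> arm_command(deltas=[[[0,0,-0.08,0,0,0],[0,0,0,0,0,0],[0,0,0,0,0,0]]])

```text
t: 18.02
tool_pos: [0.4899, 0.1675, 0.0162]
orientation: [1.806, 2.57, 0.0]
force: [-2.1, -1.8, 5.8]
opening: 0.0263
gripper_force: 15.0
```

>>> arm_command(deltas=[[[0,0,0.03,0,0,0],[0,0,0,0,0,0],[0,0,0,0,0,0],[0,0,0,0,0,0],[0,0,1,0,0,0],[0,0,2,0,0,0],[0,0,3.5,0,0,0],[0,0,4,0,0,0],[0,0,2,0,0,0]]], gripper=0.2)

```text
t: 18.77
tool_pos: [0.4916, 0.1679, 0.1465]
orientation: [1.804, 2.567, 0.006]
force: [0.9, -1.0, 0.5]
opening: 0.0559
gripper_force: 0.0
```

>>> arm_command(deltas=[[[-1.6,-3.5,0,0,0,0],[-1.6,-3.5,0,0,0,0],[-1.6,-3.5,0,0,0,0],[-1.2,-3.5,0,0,0,0],[0,-3.7,0,0,0,0],[0,-3.7,0,0,0,0],[0,-3.7,0,0,0,0],[1.5,-3.5,0,0,0,0],[3,-2.8,0,0,0,0],[3,-2.8,0,0,0,0],[3,-2.8,0,0,0,0],[3,-2.8,0,0,0,0]]])

```text
t: 19.77
tool_pos: [0.566, -0.2324, 0.1416]
orientation: [1.807, 2.569, 0.0]
force: [1.0, 0.8, 0.3]
opening: 0.0555
gripper_force: 0.0
```

>>> arm_command(deltas=[[[0.5,-2.5,0,0,0,0],[0.3,-1.1,0,0,0,0],[0,0,0,0,0,0],[0,0,0,0,0,0],[0,0,0,0,0,0]]])

```text
t: 20.18
tool_pos: [0.5723, -0.2652, 0.1413]
orientation: [-1.806, -2.57, -0.001]
force: [0.3, 1.3, -0.2]
opening: 0.0557
gripper_force: 0.0
```

```bash
python3 - <<'E'
from h import *
m=np.load('pics/scene0.npy',allow_pickle=True).item()
for n,u,v,z in (('charL',341,208,.024),('charfront',358,215,0),('charR',362,205,.024),('orange base',339.5,229,0)): print(n,plane(m,u,v,z).round(3))
E
```

```text
charL [ 0.623 -0.179  0.024]
charfront [ 0.652 -0.215  0.   ]
charR [ 0.666 -0.216  0.024]
orange base [ 0.573 -0.205  0.   ]
```

>>> arm_command(deltas=[[[-0.1,-0.7,0,0,0,0],[0,0,-3,0,0,0],[0,0,-4,0,0,0],[0,0,-3,0,0,0],[0,0,0,0,0,0],[0,0,0,0,0,0],[0,0,0,0,0,0]]])

```text
t: 20.77
tool_pos: [0.5728, -0.2738, 0.0433]
orientation: [1.804, 2.569, 0.0]
force: [0.0, 0.2, 0.9]
opening: 0.0561
gripper_force: 0.0
```

>>> arm_command(deltas=[[[-0.1,0,-1.5,0,0,0],[0,0,-1.2,0,0,0],[0,0,-0.6,0,0,0],[0,0,0,0,0,0],[0,0,0,0,0,0],[0,0,0,0,0,0],[0,0,0,0,0,0]]])

```text
t: 21.35
tool_pos: [0.5714, -0.2739, 0.0089]
orientation: [1.806, 2.569, 0.0]
force: [-0.5, -0.2, -1.5]
opening: 0.0556
gripper_force: 0.0
```

>>> arm_command(deltas=[[[0,0,0,0,0,0],[0,0,0,0,0,0],[0,0,0,0,0,0],[0,0,0,0,0,0],[0,0,0,0,0,0],[0,0,0,0,0,0],[0,0,0,0,0,0]]], gripper=-1)

```text
t: 21.93
tool_pos: [0.5708, -0.2736, 0.008]
orientation: [1.806, 2.57, -0.0]
force: [-0.5, -0.1, 2.2]
opening: 0.0326
gripper_force: 15.0
```

>>> arm_command(deltas=[[[0,0,2,0,0,0],[0,0,3.5,0,0,0],[0,0,4,0,0,0],[0,0,3,0,0,0],[-1.5,1.5,0.7,0,0,0],[-2.7,2.7,0,0,0,0],[-2.7,2.7,0,0,0,0],[-2.7,2.7,0,0,0,0],[-2.7,2.7,0,0,0,0],[-1.5,3.5,0,0,0,0],[-1,3.8,0,0,0,0],[0,3.8,0,0,0,0]]])

```text
t: 22.93
tool_pos: [0.4208, -0.0385, 0.1397]
orientation: [-1.809, -2.569, 0.0]
force: [1.0, 1.1, -0.1]
opening: 0.0325
gripper_force: 15.0
```

>>> arm_command(deltas=[[[0,3.8,0,0,0,0],[0,3.8,0,0,0,0],[1,3,0,0,0,0],[2.5,2,0,0,0,0],[2.8,1.8,0,0,0,0],[2.8,1.5,0,0,0,0],[0,0,0,0,0,0],[0,0,0,0,0,0],[0,0,0,0,0,0]]])

```text
t: 23.68
tool_pos: [0.5131, 0.1193, 0.1394]
orientation: [-1.805, -2.57, 0.002]
force: [-0.5, -0.1, -0.1]
opening: 0.0326
gripper_force: 15.0
```

>>> arm_command(deltas=[[[-0.1,-1.4,0,0,0,0],[0,0,-1,0,0,0],[0,0,-3,0,0,0],[0,0,-4,0,0,0],[0,0,-2.5,0,0,0],[0,0,-1,0,0,0],[0,0,0,0,0,0],[0,0,0,0,0,0],[0,0,0,0,0,0],[0,0,0,0,0,0],[0,0,0,0,0,0],[0,0,0,0,0,0]]])

```text
t: 24.68
tool_pos: [0.5139, 0.1056, 0.0263]
orientation: [1.805, 2.569, 0.002]
force: [0.5, 0.3, -0.2]
opening: 0.0323
gripper_force: 15.0
```

>>> arm_command(deltas=[[[-0.1,0,-0.3,0,0,0],[0,0,-0.2,0,0,0],[0,0,0,0,0,0],[0,0,0,0,0,0],[0,0,0,0,0,0]]])

```text
t: 25.1
tool_pos: [0.5116, 0.1055, 0.0198]
orientation: [-1.806, -2.57, 0.0]
force: [0.3, 0.2, -1.0]
opening: 0.0325
gripper_force: 15.0
```

>>> arm_command(deltas=[[[0,0,-0.1,0,0,0],[0,0,0,0,0,0],[0,0,0,0,0,0]]])

```text
t: 25.35
tool_pos: [0.5117, 0.1055, 0.0188]
orientation: [-1.806, -2.57, 0.0]
force: [-0.5, -0.1, -0.0]
opening: 0.0324
gripper_force: 15.0
```

>>> arm_command(deltas=[[[0,0,-0.1,0,0,0],[0,0,-0.1,0,0,0],[0,0,0,0,0,0],[0,0,0,0,0,0]]])

```text
t: 25.68
tool_pos: [0.5117, 0.1055, 0.0168]
orientation: [-1.806, -2.57, 0.0]
force: [0.4, 0.2, 1.1]
opening: 0.0326
gripper_force: 15.0
```

>>> arm_command(deltas=[[[0,0,-0.07,0,0,0],[0,0,0,0,0,0],[0,0,0,0,0,0]]])

```text
t: 25.93
tool_pos: [0.5117, 0.1055, 0.0162]
orientation: [-1.806, -2.57, 0.0]
force: [0.1, 0.3, -0.3]
opening: 0.0329
gripper_force: 15.0
```

>>> arm_command(deltas=[[[0,0,-0.07,0,0,0],[0,0,0,0,0,0],[0,0,0,0,0,0]]])

```text
t: 26.18
tool_pos: [0.5119, 0.1055, 0.016]
orientation: [1.806, 2.57, 0.0]
force: [-2.8, -0.8, 5.3]
opening: 0.0331
gripper_force: 15.0
```

>>> arm_command(deltas=[[[0,0,0.03,0,0,0],[0,0,0,0,0,0],[0,0,0,0,0,0],[0,0,0,0,0,0],[0,0,1,0,0,0],[0,0,2,0,0,0],[0,0,3.5,0,0,0],[0,0,4,0,0,0],[0,0,2.5,0,0,0]]], gripper=0.2)

```text
t: 26.93
tool_pos: [0.5129, 0.1056, 0.1504]
orientation: [1.805, 2.568, 0.004]
force: [0.9, 0.0, 0.7]
opening: 0.0559
gripper_force: 0.0
```

```bash
python3 - <<'E'
from h import *
for n,L in (('w2',(('tw',491,150,.008),('tw',481,185,.008),('tw',466,245,.008),('car left',511,160,.02),('car bot',535,197,.02),('car centre',550,150,.05))),('w3',(('psuA',437,192,.09),('psu2',515,225,.09),('tw',501,97,.008),('tw',482,190,.008)))):
    m=np.load(f'pics/{n}.npy',allow_pickle=True).item()
    for k,u,v,z in L: print(n,k,plane(m,u,v,z,True).round(3))
# psu height: corner tri scene + w3
a=np.load('pics/scene0.npy',allow_pickle=True).item()
for px in ((487,190),(470,205),(479,192)): print(plane(a,*px,.09).round(3))
s=cv2.imread('pics/scene0.png')[130:290,370:570]; cv2.imwrite('pics/c3.png',cv2.resize(s,None,fx=3.7,fy=3.7,interpolation=cv2.INTER_CUBIC))
E
```

```text
w2 tw [ 0.676 -0.313  0.008]
w2 tw [ 0.682 -0.366  0.008]
w2 tw [ 0.703 -0.459  0.008]
w2 car left [ 0.708 -0.314  0.02 ]
w2 car bot [ 0.78  -0.347  0.02 ]
w2 car centre [ 0.749 -0.276  0.05 ]
w3 psuA [ 0.597 -0.472  0.09 ]
w3 psu2 [ 0.722 -0.473  0.09 ]
w3 tw [ 0.676 -0.313  0.008]
w3 tw [ 0.701 -0.452  0.008]
[ 0.814 -0.478  0.09 ]
[ 0.724 -0.462  0.09 ]
[ 0.793 -0.464  0.09 ]
```

View pics/c3.png

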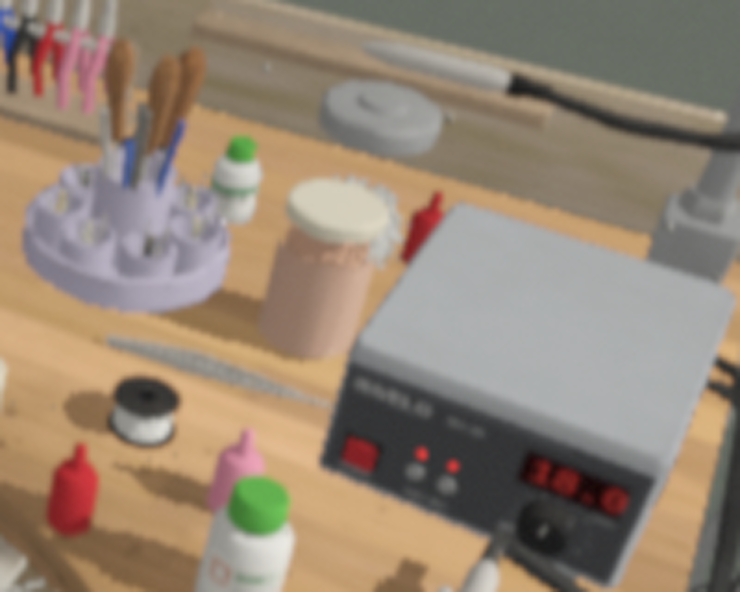

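The crop shows the spool at scene pixel (409,241), free of the tweezers (65 mm away along the closing line) and of the power supply, so the approach is clear.

>>> arm_command(deltas=[[[-3,-1.8,0,0,0,0],[-3,-1.8,0,0,0,0],[-3,-1.8,0,0,0,0],[0,-3.9,0,0,0,0],[0,-3.9,0,0,0,0],[0,-3.9,0,0,0,0],[0,-3.9,0,0,0,0],[1.5,-3.8,0,0,0,0],[1.5,-3.8,0,0,0,0],[1.5,-3.8,0,0,0,0]]])

```text
t: 27.77
tool_pos: [0.4671, -0.2208, 0.1469]
orientation: [1.806, 2.569, 0.0]
force: [1.1, 0.4, 0.3]
opening: 0.0558
gripper_force: 0.0
```

>>> arm_command(deltas=[[[2.9,-2.9,0,0,0,0],[2.9,-2.9,0,0,0,0],[2.9,-2.9,0,0,0,0],[2.9,-2.9,0,0,0,0],[2.7,-2.9,0,0,0,0],[0,0,0,0,0,0],[0,0,0,0,0,0],[0,0,0,0,0,0]]])

```text
t: 28.43
tool_pos: [0.6094, -0.3632, 0.1455]
orientation: [-1.806, -2.569, -0.0]
force: [-0.3, 0.5, -0.5]
opening: 0.0557
gripper_force: 0.0
```

>>> arm_command(deltas=[[[0.2,-0.5,0,0,0,0],[0,0,-3,0,0,0],[0,0,-4,0,0,0],[0,0,-3,0,0,0],[0,0,0,0,0,0],[0,0,0,0,0,0],[0,0,0,0,0,0],[0,0,0,0,0,0],[0,0,0,0,0,0]]])

```text
t: 29.18
tool_pos: [0.6137, -0.3697, 0.0498]
orientation: [1.803, 2.566, -0.0]
force: [-0.6, 0.5, 0.5]
opening: 0.0553
gripper_force: 0.0
```

>>> arm_command(deltas=[[[-0.1,0.1,-1.5,0,0,0],[0,0,-1.3,0,0,0],[0,0,-0.8,0,0,0],[0,0,-0.3,0,0,0],[0,0,0,0,0,0],[0,0,0,0,0,0],[0,0,0,0,0,0],[0,0,0,0,0,0]]])

```text
t: 29.85
tool_pos: [0.6113, -0.3679, 0.0076]
orientation: [1.806, 2.569, -0.0]
force: [0.3, -0.2, 0.0]
opening: 0.0561
gripper_force: 0.0
```

>>> arm_command(deltas=[[[0,0,0,0,0,0],[0,0,0,0,0,0],[0,0,0,0,0,0],[0,0,0,0,0,0],[0,0,0,0,0,0],[0,0,0,0,0,0],[0,0,0,0,0,0]]], gripper=-1)

```text
t: 30.43
tool_pos: [0.6109, -0.3677, 0.0072]
orientation: [1.806, 2.57, -0.0]
force: [-1.5, 0.3, 3.3]
opening: 0.0399
gripper_force: 15.0
```

>>> arm_command(deltas=[[[0,0,2,0,0,0],[0,0,3.5,0,0,0],[0,0,4,0,0,0],[0,0,3.5,0,0,0],[0,0,0,0,0,0],[0,0,0,0,0,0],[0,0,0,0,0,0]]])

```text
t: 31.02
tool_pos: [0.6104, -0.3672, 0.1358]
orientation: [-1.806, -2.569, -0.0]
force: [0.0, 0.5, -1.9]
opening: 0.0399
gripper_force: 15.0
```

```bash
python3 - <<'E'
from h import *
w,_=snap('wrist','w5'); s,_=snap('scene','s5')
a=cv2.resize(w[180:340,200:440],(480,320)); p=s[170:270,340:490]; b=cv2.resize(p,(480,320),interpolation=cv2.INTER_CUBIC)
cv2.imwrite('pics/c5.png',np.hstack([a,b])[:, :800] if False else cv2.resize(np.hstack([a,b]),(800,267)))
E
```

```text
(no output)
```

View pics/c5.png

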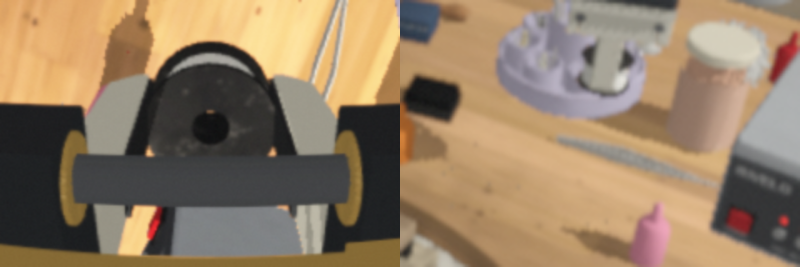

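The spool is held upright between the fingers, with its hub hole at wrist pixel (326,256). I check its lateral offset from the hole.

```bash
python3 - <<'E'
from h import *
m=np.load('pics/w5.npy',allow_pickle=True).item(); im=cv2.imread('pics/w5.png')
st=monitor.read_state(); t=st['tool_pos']; print(t)
for a,c,b in blobs(im[240:272,305:348].max(2)<25,(305,240),30):
    p=plane(m,*c,t[2]-.0072+.026,True); print(a,c,b,p,(p-t)*1000)
E
```

```text
[ 0.6093931  -0.36656112  0.13375329]
287 [326.43902439 256.44947735] [316 248  21  18] [ 0.61255369 -0.37031331  0.15255329] [ 3.16059456 -3.75219047 18.8       ]
```

>>> arm_command(deltas=[[[-2.9,2.9,0,0,0,0],[-2.9,2.9,0,0,0,0],[-2.9,2.9,0,0,0,0],[-2.9,2.9,0,0,0,0],[-2.9,2.9,0,0,0,0],[-1.4,3.8,0,0,0,0],[-1.4,3.8,0,0,0,0],[-1.4,3.8,0,0,0,0],[0.5,3.9,0,0,0,0],[1.5,3.6,0,0,0,0],[2.5,2.5,0,0,0,0],[3,1.5,0,0,0,0]]])

```text
t: 32.12
tool_pos: [0.4974, 0.0097, 0.135]
orientation: [-1.802, -2.57, 0.001]
force: [0.2, -1.4, -0.1]
opening: 0.04
gripper_force: 15.0
```

>>> arm_command(deltas=[[[3.2,1.2,0,0,0,0],[0,0,0,0,0,0],[0,0,0,0,0,0],[0,0,0,0,0,0],[0,0,0,0,0,0]]])

```text
t: 32.53
tool_pos: [0.5295, 0.0181, 0.1359]
orientation: [-1.806, -2.569, 0.002]
force: [-0.5, 0.2, -1.5]
opening: 0.0398
gripper_force: 15.0
```

>>> arm_command(deltas=[[[0.4,2.7,0,0,0,0],[0,0,-1,0,0,0],[0,0,-3,0,0,0],[0,0,-4,0,0,0],[0,0,-2.3,0,0,0],[0,0,-0.8,0,0,0],[0,0,0,0,0,0],[0,0,0,0,0,0],[0,0,0,0,0,0],[0,0,0,0,0,0],[0,0,0,0,0,0],[0,0,0,0,0,0]]])

```text
t: 33.53
tool_pos: [0.5358, 0.0455, 0.0272]
orientation: [1.805, 2.569, 0.002]
force: [-0.1, 0.5, -1.6]
opening: 0.0398
gripper_force: 15.0
```

>>> arm_command(deltas=[[[-0.1,0,-0.2,0,0,0],[0,0,-0.2,0,0,0],[0,0,0,0,0,0],[0,0,0,0,0,0],[0,0,0,0,0,0]]])

```text
t: 33.95
tool_pos: [0.5336, 0.0455, 0.0216]
orientation: [-1.806, -2.57, 0.0]
force: [0.1, -0.6, -1.0]
opening: 0.0396
gripper_force: 15.0
```

>>> arm_command(deltas=[[[0,0,-0.2,0,0,0],[0,0,-0.2,0,0,0],[0,0,0,0,0,0],[0,0,0,0,0,0]]])

```text
t: 34.28
tool_pos: [0.5335, 0.0455, 0.0176]
orientation: [-1.806, -2.57, 0.0]
force: [0.3, 0.1, -1.0]
opening: 0.0395
gripper_force: 15.0
```

>>> arm_command(deltas=[[[0,0,-0.1,0,0,0],[0,0,0,0,0,0],[0,0,0,0,0,0]]])

```text
t: 34.53
tool_pos: [0.5338, 0.0455, 0.0168]
orientation: [-1.806, -2.57, 0.0]
force: [-0.7, 0.1, -1.5]
opening: 0.0396
gripper_force: 15.0
```

>>> arm_command(deltas=[[[0,0,-0.1,0,0,0],[0,0,0,0,0,0],[0,0,0,0,0,0]]])

```text
t: 34.78
tool_pos: [0.5339, 0.0454, 0.016]
orientation: [1.806, 2.57, 0.0]
force: [-0.4, 0.4, -0.7]
opening: 0.0397
gripper_force: 15.0
```

>>> arm_command(deltas=[[[0,0,-0.08,0,0,0],[0,0,0,0,0,0],[0,0,0,0,0,0]]])

```text
t: 35.03
tool_pos: [0.5342, 0.0453, 0.0154]
orientation: [1.806, 2.57, 0.0]
force: [1.4, -2.3, 2.0]
opening: 0.0398
gripper_force: 15.0
```

>>> arm_command(deltas=[[[0,0,-0.06,0,0,0],[0,0,0,0,0,0],[0,0,0,0,0,0]]])

```text
t: 35.28
tool_pos: [0.5343, 0.0452, 0.0151]
orientation: [1.806, 2.569, 0.0]
force: [-1.2, -2.3, 5.5]
opening: 0.0397
gripper_force: 15.0
```

>>> arm_command(deltas=[[[0,0,0.03,0,0,0],[0,0,0,0,0,0],[0,0,0,0,0,0],[0,0,0,0,0,0],[0,0,1,0,0,0],[0,0,2,0,0,0],[0,0,3.5,0,0,0],[0,0,4,0,0,0],[0,0,4,0,0,0],[-1,-1,3.5,0,0,0],[-1.5,-3,2.5,0,0,0],[-1.5,-3,2,0,0,0]]], gripper=0.2)

```text
t: 36.28
tool_pos: [0.4942, -0.0243, 0.2437]
orientation: [1.801, 2.57, 0.003]
force: [0.2, -1.1, -0.3]
opening: 0.0556
gripper_force: 0.0
```

>>> arm_command(deltas=[[[0,-2.5,0,0,0,0],[0,0,0,0,0,0],[0,0,0,0,0,0],[0,0,0,0,0,0]]])

```text
t: 36.62
tool_pos: [0.4936, -0.049, 0.2395]
orientation: [-1.807, -2.569, -0.0]
force: [-0.4, 0.2, -0.8]
opening: 0.0558
gripper_force: 0.0
```

```bash
python3 - <<'E'
from h import *
snap('wrist','w6'); snap('scene','s6')
print(monitor.read_state()['tool_pos'])
E
```

```text
[ 0.49354655 -0.04838763  0.23900561]
```

View pics/w6.png

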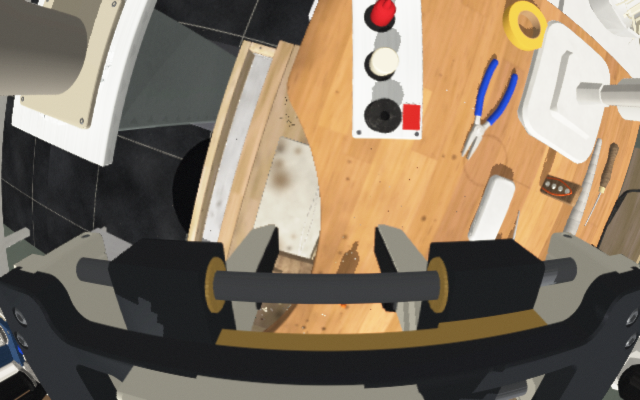

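Three pieces stand in place: glue (381,14), pot (384,62), spool (383,116) next to the red tag (411,117). The pickle bottle is above the frame. I check the centring numerically.

```bash
python3 - <<'E'
from h import *
np.set_printoptions(precision=4,suppress=True)
L={n:(cv2.imread(f'pics/{n}.png'),np.load(f'pics/{n}.npy',allow_pickle=True).item(),n[0]=='w') for n in('w6','s6')}
w,mw,_=L['w6']; s,ms,_=L['s6']
hs=lambda i:cv2.cvtColor(i,cv2.COLOR_BGR2HSV)
red=lambda h:((h[...,0]<6)|(h[...,0]>172))&(h[...,1]>140)&(h[...,2]>60)
cre=lambda h:(h[...,1]>12)&(h[...,1]<70)&(h[...,2]>175)
grn=lambda h:(h[...,0]>45)&(h[...,0]<80)&(h[...,1]>110)
def big(im,f,win):
    x0,y0,x1,y1=win; return max(blobs(f(hs(im[y0:y1,x0:x1])),(x0,y0),5),key=lambda b:b[0])
t=big(w,red,(398,98,426,136)); pt=plane(mw,*t[1],.010,True)
yaw=np.radians(19.8); ex=np.array([np.cos(yaw),np.sin(yaw)]);ey=np.array([-ex[1],ex[0]])
P4=pt[:2]-.042*ex; print('tag',t[0],pt,'P4 from tag',P4)
b=min(blobs(hs(w[95:137,360:402])[...,2]<28,(360,95),15),key=lambda b:np.linalg.norm(b[1]-[384,116])); print('hole',b,plane(mw,*b[1],.034,True))
d=big(w,lambda h:h[...,2]<85,(360,93,402,137)); print('spool blob',d,plane(mw,*d[1],.03,True))
ts=big(s,red,(245,183,268,200));p=plane(ms,*ts[1],.010);print('scene tag',ts[1],p,'P4',p[:2]-.042*ex)
for n,f,win in (('glue s',red,(195,165,220,200)),('pickle s',grn,(170,140,205,190))):
    try:
        k=big(s,f,win); c,dd=ray(ms,*k[1]); print(n,k); tgt=np.array([.4897,.1676]) if 'glue' in n else np.array([.4674,.2296]); nn=np.array([-dd[1],dd[0]])/np.hypot(*dd[:2]); print(' offset mm of axis plane from target',1000*(nn@(c[:2]-tgt)))
    except Exception as e: print(n,e)
c=big(w,cre,(360,42,402,84)); print('pot',c,plane(mw,*c[1],.03,True))
cv2.imwrite('pics/c6.png',np.hstack([cv2.resize(s[140:222,155:285],(500,315),interpolation=cv2.INTER_CUBIC),cv2.resize(w[0:145,340:430],(196,315),interpolation=cv2.INTER_CUBIC)]))
E
```

```text
tag 411 [0.5734 0.0567 0.01  ] P4 from tag [0.5339 0.0425]
hole (np.int32(56), array([384.6071, 115.1964]), array([381, 111,   8,   9])) [0.5359 0.0435 0.034 ]
spool blob (np.int32(957), array([382.7294, 115.187 ]), array([365,  99,  36,  34])) [0.5344 0.043  0.03  ]
scene tag [261. 192.] [0.5797 0.051  0.01  ] P4 [0.5402 0.0368]
glue s (np.int32(149), array([205.7248, 186.8993]), array([202, 175,  10,  21]))
 offset mm of axis plane from target 0.5246814568686253
pickle s (np.int32(96), array([180.4271, 166.9167]), array([175, 162,  12,  10]))
 offset mm of axis plane from target 0.5632180780610896
pot (np.int32(653), array([384.0168,  60.4625]), array([370,  46,  29,  30])) [0.5127 0.1076 0.03  ]
```

View pics/c6.png

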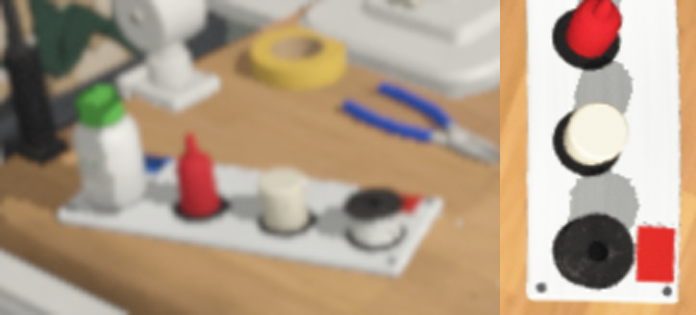

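All four stand upright on their pads in the right order: spool at the red tag, then pot, then glue bottle, with the white bottle at the blue tag. They are centred to about 2 mm, and the gripper is clear.

```bash
python3 -c "
from plant import ticket; print(ticket.close_job())"
```

```text
the job is handed in; nothing more can be done
None
```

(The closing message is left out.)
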